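# Press the missing bit holder onto the studded rail

## Robot

A 7-joint arm with a two-finger parallel gripper is mounted at the origin on a cart in front of the work surface, level with it; the furniture and walls round the work are solid. World frame = base frame: x ahead of the robot, y to its left, z up, the work surface at z = 0. Lengths are in m, angles in rad, forces in N, time in s.
With the tool pointing down it reaches from about 0.425 to 0.925 m from the base axis. Payload 6.8 kg.
Tool frame: the origin (TCP) lies on the front face of the gripper's body, between the roots of the fingers; the fingertips stand 73 mm ahead of it and the grasp point (between the pads) lies 54 mm ahead of it; z points along the fingers, y is the direction in which the jaws open and shut (so a half turn about z gives the same grasp; the last joint's range is limited). The gripper opens to 85 mm and grips with 20 to 120 N. Pads are 22 mm wide; open, the fingers measure 114 mm over their backs; the gripper's body (76 mm by 85 mm) begins 54 mm behind the grasp point. The pads swing forward as they close: fully open they stand 13 mm farther back than shut.
Start: joints at [-1.293, 0.477, 0.022, 1.555, -0.011, 1.109, -0.083], TCP at [0.254, 0.625, 0.304] pointing down, gripper open.
Joint ranges: [-2.96, 2.96], [-0.34, 2.1], [-1.41, 1.46], [0.24, 2.44], [-1.37, 4.51], [0.17, 1.92], [-2.96, 2.96]. Speed limits (rad/s): [2.39, 2.39, 3.14, 3.14, 3.14, 3.14, 3.14].

## Interface

Orientations are given as a rotation vector (axis times angle).
In Python, from bench import * gives the robot as it stands.
- The arm moves only by the tool jog_arm, never from a script. Its argument "plan" is a list of rows, each a list of 2 entries, a list of its own where there are three numbers: the shift along the world's x, y, z in cm, then the turn about the world's z in rad. In form: [[[tx, ty, tz], twist], ...]. A call has 1 to 12 rows; each row shifts and turns the commanded pose from where the row before left it; what a row does not reach is not made up. A row lasts 1/10 s, in which the tool goes at most 50 mm and 8.59 degrees, less where a joint would pass 70% of its speed; a pose out of reach is approached as far as the arm can. A call is refused whole if a number of a shift passes 5 or a number of a turn 0.15, either way. A call with a gripper value outside its range is refused whole. "hand" is the finger opening in cm, from 0 to 8.54, set as the call begins (left out, the last holds). The fingers move at their own pace and stop on an object; "grip_force" is the grip in N (left out, the last holds). Time passes only in rows, so rows that do not move let the fingers close. It gives the time, the measured TCP pose, the force and the opening at its end, in the units of the state.
- get_obs(): the state, without advancing time (a new reading comes with each control period).
- grab_frame(name): name is "side" or "top" or "wrist"; returns the picture (480x640x3 uint8, red, green, blue); there is no depth.
- get_calibration(name): a dict with "intrinsics" (3x3 intrinsics, pixels), "xyz" and "orientation" of the camera in the world. Camera axes: x right, y down, z forward; pixel columns grow to the right and rows downward; lengths in m; the calibration is good to about 2 mm. A picture is of the moment at which its call begins: read the wrist's pose just before it. get_calibration takes no time and is no camera call; for the wrist camera it gives the pose at the moment of the call.
- hand_in(): hands the job in, once; it reports no verdict.
The state is a dict: "clock": time; "joints": joint angles; "qvel": joint speeds; "tau": joint torques, N m; "tcp_pos": TCP position; "orientation": TCP orientation; "contact_force": force on the tool from outside, world axes, zero at the start; "moment": the same for the moment, N m; "grip_width": finger opening in m.
Only numpy, scipy, OpenCV 4.12 (cv2) and the standard library are available. Lean on these libraries where they do the work, as an engineer would, in place of code of your own. Each camera call takes 0.05 s, during which the arm holds its last target. There are 200 camera calls.

## Task

Take the wooden bit holder with the red stripe out of the storage tray and press it onto the two studs in the gap of the rail, in line with the holders on either side, until it snaps fully home against the rail. Leave it standing there by itself, with the green- and white-striped holders still in their tray places and the tape measure and the small green case where they are.

Things in the scene. Friction and masses are not known exactly. Their poses are not given: they have to be found in the camera images.
- red_mid (a point): Centre of the red-striped bit holder, half-way up. An upright block 46 mm (its x) by 64 mm (its y, the long way) by 46 mm high (z up): black foot, wooden block, red stripe on top, 7 bits standing 13 mm out of it; about 0.16 kg. It starts in one of the tray's three places, its long faces hemmed in by dividers, walls and other holders, so there only its two ends (64 mm apart, along y) can be gripped
- red_foot (a point): Middle of the red holder's underside, 23 mm below its centre, same axes. The underside has two blind sockets, 22 mm wide and 26 mm deep, on the holder's y axis 15 mm either side of this point; it fits the studs either way round
- gap (a point): Middle of the gap, on the rail's top face 12 mm above the bench; y along the rail, x across, z up. The holder is home when its underside lies here (its centre 23 mm above), its y along the rail. On either side, 68 mm away along y, is a fixed equal holder, black stripe, drills reaching 22 mm above it. 4 mm is left at each end: here the red one can only be held by its long faces (46 mm apart)
- stud_left (a point): Top of the gap's stud on the rail's +y side; its twin is 30 mm away along -y. Aluminium, 20 mm across, 24 mm high, 3 mm chamfer; 1 mm play all round in the sockets. Each has a brass spring ball in its outer side: a holder set on the studs stops with its underside about 13 mm above the rail; a push of about 10 to 16 N makes the balls give, and it snaps down and is held
- rail: Dark steel rail fixed to the bench, 60 mm wide (x), 236 mm long (y), 12 mm thick; origin under its centre. Between it and the robot, left (+y) of the tray, about 0.15 m of bench is bare: room to stand a holder down
- tray: Wooden tray fixed to the bench, 136 mm (x) by 168 mm (y), walls 26 mm high, 5 mm thick, floor 4 mm thick; origin under its centre. Three places 54 mm apart along y, with 24 mm high dividers; a holder stands in each, long way along the tray's x, with about 31 mm free from each end to the wall (a cleat 5 mm high on the floor there)
- green_mid (a point): Centre of the green-striped holder, same size, in another place of the tray; it stays there
- white_mid (a point): Centre of the white-striped holder, same size, in another place of the tray; it stays there
- tape_measure: Black tape measure, 71 x 87 x 36 mm, lying loose on the bench; origin under its centre
- bit_case: Small green case, 51 x 76 x 50 mm, standing loose on the bench; origin under its centre

How it is judged:
At the end, for the whole second after the job is handed in: Red-striped holder on the rail in the gap: underside within 2 mm of the rail, centred within 3 mm, upright within 0.04 rad, in line within 0.08 rad. Blue and white holders in their tray places (moved under 15 mm, upright); tape measure and bit case moved under 30 mm (horizontal distance between red_mid and gap below 0.003 m and z of red_mid in the frame of gap between 0.021 and 0.025 m and angle between the y axis of red_mid and the y axis of gap, either way round below 0.08 rad and angle between red_mid's own z axis and vertical below 0.04 rad and distance of each of green_mid, white_mid from where it was at the start of the episode below 0.015 m and angle between each of green_mid, white_mid's own z axis and vertical below 0.15 rad and distance of each of tape_measure, bit_case from where it was at the start of the episode below 0.03 m); the robot touches nothing.
It also fails if it takes over 54 s, if anything falls off the work surface, if the arm or the gripper's body presses on something with over 40 N, if the wrist force passes 120 N, or if a joint passes its speed limit or range.

## Working session

There is one attempt and no reset: what is moved stays moved. The work goes in short steps, Python scripts to look and compute and a tool call to move; the robot and the scene stay as the last step left them, time stands still between calls to the robot, and variables do not carry over. Pictures are saved under pics/ and viewed, about 8 in all and at most 12, crops included, and the job is handed in when it is done.

Besides the shell and the picture viewer there is one more tool, called after "Call:" as a command line: name --argument value ..., lists and objects as JSON in quotes. jog_arm: Moves the arm, as the interface text tells. Its arguments: {"type":"object","properties":{"plan":{"type":"array","items":{"type":"array"}},"hand":{"type":"number"},"grip_force":{"type":"number"}},"required":["plan"]}

```bash
mkdir -p pics; python3 - <<'E'
from bench import *
import cv2,numpy as np
print(get_obs())
for n in("side","top","wrist"):
    c=get_calibration(n);print(n,c)
    f=grab_frame(n);np.save(f"pics/{n}0.npy",f);cv2.imwrite(f"pics/{n}0.png",f[:,:,::-1])
E
```

```text
{'clock': 0.0, 'joints': array([-1.29307499,  0.47780553,  0.0223249 ,  1.55648913, -0.01152016,
        1.10928773, -0.0831043 ]), 'qvel': array([ 2.73149844e-04, -1.21422243e-03,  5.31173451e-04, -1.48712974e-03,
        1.38446538e-03,  5.48404557e-04, -7.10750208e-06]), 'tau': array([-7.89733258e-04, -5.96428657e+01,  1.60774883e+00, -2.81208497e+01,
        1.24125404e-02,  8.97985505e-03,  2.85627607e-05]), 'tcp_pos': array([0.25383098, 0.62494257, 0.30290575]), 'orientation': array([-6.02215195e-01, -3.08308278e+00,  2.89951112e-03]), 'contact_force': array([ 0.01832594, -0.62694588,  0.7970647 ]), 'moment': array([ 0.01084806,  0.00772595, -0.04054765]), 'grip_width': 0.08564853289939371}
side {'intrinsics': array([[564.18171198,   0.        , 321.3940464 ],
       [  0.        , 564.18171198, 234.51719962],
       [  0.        ,   0.        ,   1.        ]]), 'xyz': array([ 0.42904453, -1.00085167,  0.59292496]), 'orientation': array([-2.05984315,  0.1793853 , -0.12972926])}
top {'intrinsics': array([[502.43445363,   0.        , 304.7624122 ],
       [  0.        , 502.43445363, 239.84661735],
       [  0.        ,   0.        ,   1.        ]]), 'xyz': array([ 0.4116394 , -0.01824324,  1.10612804]), 'orientation': array([-2.13558534,  2.09984001, -0.18750072])}
wrist {'intrinsics': array([[409.44060007,   0.        , 316.01111202],
       [  0.        , 409.44060007, 243.44851595],
       [  0.        ,   0.        ,   1.        ]]), 'xyz': array([0.17632109, 0.65737775, 0.3731675 ]), 'orientation': array([2.36775283, 1.59475243, 0.26561308])}
```

View pics/top0.png

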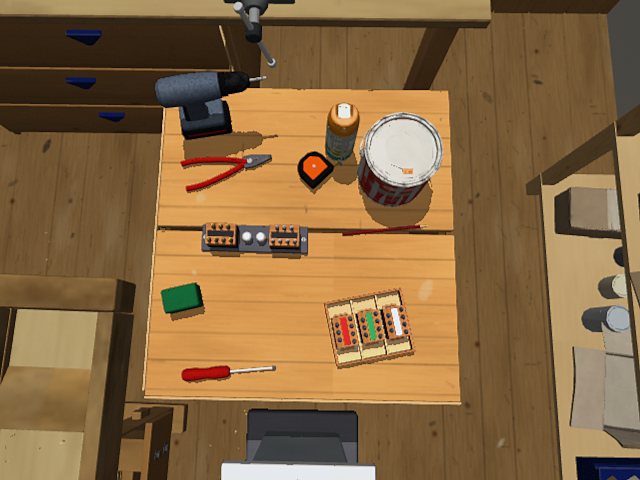

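View pics/side0.png

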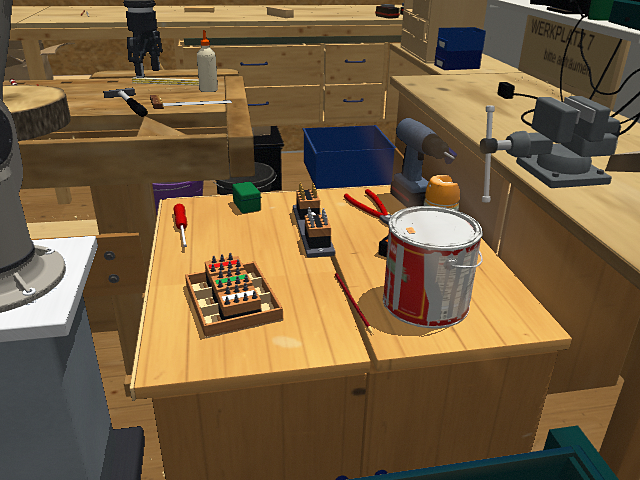

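The top view shows the red holder at about (345,332), green (371,327), white (397,321), the tray tilted roughly 10°, and the rail studs near (247,237) and (261,237). The side view shows red at the far (+y) end of the tray, and the tall can well clear of the work. Next are coarse positions from both views.

```bash
cat > h.py <<'E'
from bench import *
import cv2,numpy as np
from scipy.spatial.transform import Rotation as R
def ray(c,uv):
    d=np.linalg.inv(c["intrinsics"])@[uv[0],uv[1],1.]
    return np.array(c["xyz"]),R.from_rotvec(c["orientation"]).apply(d)
def onz(c,uv,z):
    o,d=ray(c,uv);return o+d*(z-o[2])/d[2]
def cross(rs):
    A=np.zeros((3,3));b=np.zeros(3)
    for o,d in rs:
        d=d/np.linalg.norm(d);P=np.eye(3)-np.outer(d,d);A+=P;b+=P@o
    x=np.linalg.solve(A,b)
    res=[np.linalg.norm(np.cross(x-o,d/np.linalg.norm(d))) for o,d in rs]
    return x,res
def stripe(f,col,roi):
    h=cv2.cvtColor(f,cv2.COLOR_RGB2HSV);x0,y0,x1,y1=roi
    H,S,V=[h[...,i].astype(int) for i in range(3)]
    m={'red':((H<5)|(H>174))&(S>180)&(V>110),'green':(H>45)&(H<80)&(S>120)&(V>60),'white':(S<40)&(V>190)}[col]
    k=np.zeros(m.shape,np.uint8);k[y0:y1,x0:x1]=m[y0:y1,x0:x1]*255
    return k
def blobs(k,amin=20):
    n,l,s,c=cv2.connectedComponentsWithStats(k)
    return sorted([(int(s[i,4]),c[i].round(1).tolist(),s[i,:4].tolist()) for i in range(1,n) if s[i,4]>=amin],reverse=True)
E
python3 - <<'E'
from h import *
roi={'top':(320,285,415,370),'side':(195,245,270,310)}
for c in('red','green','white'):
    rs=[]
    for n in('top','side'):
        f=np.load(f"pics/{n}0.npy");cal=get_calibration(n);k=stripe(f,c,roi[n])
        ys,xs=np.nonzero(k);r=cv2.minAreaRect(np.column_stack([xs,ys]).astype(np.float32))
        print(c,n,len(xs),[np.round(a,1) for a in r],onz(cal,r[0],.05).round(4));rs.append(ray(cal,r[0]))
    print(cross(rs))
f=np.load("pics/top0.npy");k=stripe(f,'white',(235,225,275,250));print(blobs(k,5))
cal=get_calibration('top')
for b in blobs(k,5)[:3]:print(onz(cal,b[1],.036).round(4))
for p in((203,237),(307,240)):print(onz(cal,p,.012).round(4))
E
```

```text
red top 154 [array([344.9, 330.8]), array([27.1,  5.7]), np.float64(78.7)] [ 0.4222 -0.0908  0.05  ]
red side 68 [array([222.6, 263.9]), array([ 3.5, 27.8]), np.float64(79.7)] [ 0.4209 -0.0963  0.05  ]
(array([ 0.42154881, -0.09099568,  0.04679925]), [np.float64(0.0007054807119212768), np.float64(0.0007054807119213022)])
green top 149 [array([370.8, 325.9]), array([26.9,  5.8]), np.float64(78.2)] [ 0.4331 -0.1443  0.05  ]
green side 87 [array([229.8, 278.9]), array([ 3.7, 29.4]), np.float64(78.7)] [ 0.4318 -0.1495  0.05  ]
(array([ 0.43249662, -0.14465216,  0.04694854]), [np.float64(0.0006774989531439268), np.float64(0.0006774989531438462)])
white top 165 [array([396.3, 321.1]), array([27.1,  6.1]), np.float64(77.7)] [ 0.4438 -0.1972  0.05  ]
white side 116 [array([229.1, 291.8]), array([17.3, 57.9]), np.float64(78.7)] [ 0.4289 -0.1896  0.05  ]
(array([ 0.43629744, -0.19650866,  0.05489678]), [np.float64(0.0073973496485820935), np.float64(0.007397349648582212)])
[(47, [246.2, 235.6], [243, 232, 8, 8]), (42, [260.0, 235.8], [257, 233, 7, 7])]
[0.6223 0.1232 0.036 ]
[0.6224 0.0931 0.036 ]
[0.6223 0.2224 0.012 ]
[ 0.6192 -0.0089  0.012 ]
```

Coarse positions: red (0.422, -0.091), yaw about 0.2, and gap about (0.622, 0.108). I'll go over the gap for a wrist view first.

Call:
jog_arm --plan '[[[1.4,-2,0],-0.05],[[2.8,-4,0],-0.1],[[2.8,-4,0],-0.1],[[2.8,-4,0],-0.1],[[2.8,-4,0],-0.1],[[2.8,-4,0],-0.1],[[2.8,-4,0],-0.1],[[2.8,-4,0],-0.1],[[2.8,-4,0],-0.1],[[2.8,-4,0],-0.1],[[2.8,-4,0],-0.1],[[2.8,-4,0],-0.1]]' --hand 8.54 --grip_force 80

```text
clock: 1.35
tcp_pos: [0.5767, 0.1637, 0.3039]
orientation: [-2.186, -2.256, -0.0]
contact_force: [0.8, 1.1, -0.6]
grip_width: 0.0853
```

Call:
jog_arm --plan '[[[2.5,-3.5,-2],-0.036],[[2,-2.2,-2],0],[[0,0,0],0],[[0,0,0],0],[[0,0,0],0]]'

```text
clock: 1.85
tcp_pos: [0.6207, 0.11, 0.2642]
orientation: [-2.22, -2.222, -0.001]
contact_force: [0.1, 0.0, -0.2]
grip_width: 0.0854
```

```bash
python3 - <<'E'
from h import *
o=get_obs();print(o['clock'],o['tcp_pos'],o['orientation'],o['joints'],o['contact_force'])
c=get_calibration('wrist');print(c)
f=grab_frame('wrist');np.savez("pics/w1.npz",f=f,**c);cv2.imwrite("pics/w1.png",f[:,:,::-1])
E
```

```text
1.85 [0.62065887 0.11001139 0.26423627] [-2.21986175e+00 -2.22199893e+00 -1.22375535e-03] [-0.59191844  0.46766716  0.43341325  1.7306503  -0.2292102   0.99310932
 -0.07255779] [ 0.11764351  0.01843428 -0.2033628 ]
{'intrinsics': array([[409.44060007,   0.        , 316.01111202],
       [  0.        , 409.44060007, 243.44851595],
       [  0.        ,   0.        ,   1.        ]]), 'xyz': array([0.62075368, 0.19449644, 0.33445823]), 'orientation': array([2.81234577e+00, 1.75916955e-03, 2.09055859e-04])}
```

View pics/w1.png

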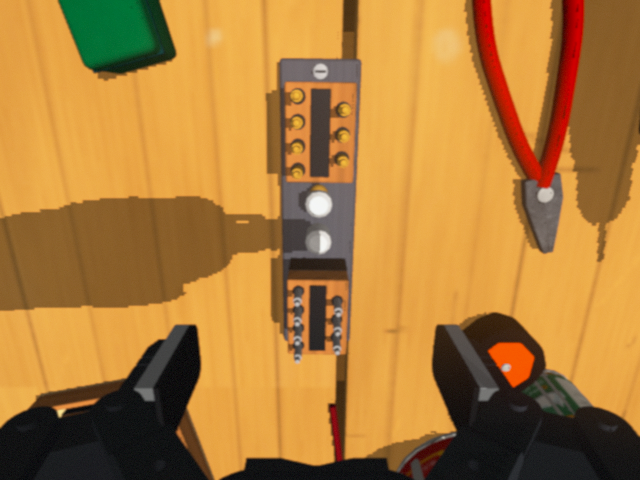

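The wrist view shows the studs at about (319,203) and (318,241), with the black stripes of the neighbouring holders centred near (320,133) and (317,317). I'll measure them and move for a second view.

```bash
cat >> h.py <<'E'
def load(p):
    d=np.load(p);return d['f'],{k:d[k] for k in('intrinsics','xyz','orientation')}
def studs(f,roi,t=115):
    x0,y0,x1,y1=roi;g=f[y0:y1,x0:x1].astype(int);sat=g.max(2)-g.min(2)
    k=((g.mean(2)>t)&(sat<45)).astype(np.uint8)*255
    k=cv2.morphologyEx(k,cv2.MORPH_CLOSE,np.ones((3,3)))
    out=[]
    for c in cv2.findContours(k,cv2.RETR_EXTERNAL,cv2.CHAIN_APPROX_NONE)[0]:
        if cv2.contourArea(c)>60:
            (u,v),r=cv2.minEnclosingCircle(c);out.append((u+x0,v+y0,r,cv2.contourArea(c)))
    return out
def dark(f,roi,t=45):
    x0,y0,x1,y1=roi;g=f[y0:y1,x0:x1].astype(int)
    k=(g.max(2)<t).astype(np.uint8)*255
    k=cv2.morphologyEx(k,cv2.MORPH_OPEN,np.ones((5,5)))
    cs=cv2.findContours(k,cv2.RETR_EXTERNAL,cv2.CHAIN_APPROX_NONE)[0];c=max(cs,key=cv2.contourArea)
    r=cv2.minAreaRect(c);return (r[0][0]+x0,r[0][1]+y0),r[1],r[2]
E
python3 - <<'E'
from h import *
f,c=load('pics/w1.npz')
for s in studs(f,(295,186,345,256)):print('stud',np.round(s,1),onz(c,s[:2],.036).round(4))
P=[]
for roi in((308,85,334,182),(306,282,330,352)):
    s=dark(f,roi);p=onz(c,s[0],.058);P.append(p);print('stripe',np.round(s[0],1),np.round(s[1],1),s[2],p.round(4))
d=P[0]-P[1];print('gap',((P[0]+P[1])/2).round(4),'len',np.linalg.norm(d),'yaw',np.arctan2(-d[0],d[1]))
E
```

```text
stud [319.3 242.1  13.4 474.5] [0.6234 0.0936 0.036 ]
stud [318.9 204.2  14.2 576.5] [0.623  0.1234 0.036 ]Traceback (most recent call last):
  File "<stdin>", line 6, in <module>
  File "h.py", line 40, in dark
    cs=cv2.findContours(k,cv2.RETR_EXTERNAL,cv2.CHAIN_APPROX_NONE)[0];c=max(cs,key=cv2.contourArea)
                                                                        ~~~^^^^^^^^^^^^^^^^^^^^^^^^
ValueError: max() iterable argument is empty
```

Call:
jog_arm --plan '[[[0,-2,0],0],[[-1,-4.5,0],0],[[-1,-3,0],0],[[0,0,0],0],[[0,0,0],0],[[0,0,0],0]]'

```text
clock: 2.5
tcp_pos: [0.6013, 0.0157, 0.2644]
orientation: [-2.219, -2.223, -0.002]
contact_force: [-0.8, -0.5, 0.2]
grip_width: 0.0853
```

```bash
python3 - <<'E'
from h import *
o=get_obs();print(o['clock'],o['tcp_pos'],o['orientation'])
c=get_calibration('wrist')
f=grab_frame('wrist');np.savez("pics/w2.npz",f=f,**c);cv2.imwrite("pics/w2.png",f[:,:,::-1])
E
```

```text
2.5 [0.60127383 0.01571194 0.2643683 ] [-2.21895606 -2.223481   -0.00248433]
```

View pics/w2.png

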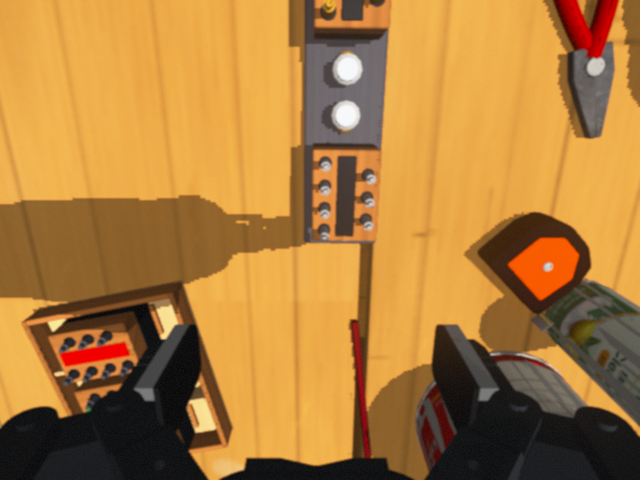

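This second view shows the studs at about (347,69) and (345,116), and the red stripe at (96,354).

```bash
python3 - <<'E'
from h import *
f1,c1=load('pics/w1.npz');f2,c2=load('pics/w2.npz')
a=sorted(studs(f1,(295,186,345,256)),key=lambda s:s[1]);b=sorted(studs(f2,(320,45,375,140)),key=lambda s:s[1])
X=[]
for s,t in zip(a,b):
    print(np.round(s,1),np.round(t,1),onz(c1,s[:2],.036).round(4),onz(c2,t[:2],.036).round(4));r=cross([ray(c1,s[:2]),ray(c2,t[:2])]);X.append(r[0]);print(r)
print('mid',sum(X)/2,'yaw',np.arctan2(-(X[0]-X[1])[0],(X[0]-X[1])[1]))
P=[]
for f,c,roi in((f1,c1,(308,85,334,182)),(f1,c1,(306,282,330,352)),(f2,c2,(335,152,358,238))):
    s=dark(f,roi,70);p=onz(c,s[0],.058);P.append(p);print('stripe',np.round(s[0],1),np.round(s[1],1),s[2],p.round(4))
d=P[0]-P[1];print('gap',((P[0]+P[1])/2).round(4),'len',np.linalg.norm(d),'yaw',np.arctan2(-d[0],d[1]))
k=stripe(f2,'red',(40,330,150,380));ys,xs=np.nonzero(k);r=cv2.minAreaRect(np.column_stack([xs,ys]).astype(np.float32))
print(r);ct=get_calibration('top');cs=get_calibration('side')
print(onz(c2,r[0],.05),cross([ray(c2,r[0]),ray(ct,(344.9,330.8))]),cross([ray(c2,r[0]),ray(cs,(222.6,263.9))]))
E
```

```text
[318.9 204.2  14.2 576.5] [348.2  68.5  16.6 761.5] [0.623  0.1234 0.036 ] [0.6231 0.1227 0.036 ]
(array([0.62310222, 0.12287291, 0.03379909]), [np.float64(0.00011140027558073469), np.float64(0.00011140027558077073)])
[319.3 242.1  13.4 474.5] [346.  114.5  15.7 706. ] [0.6234 0.0936 0.036 ] [0.6224 0.0932 0.036 ]
(array([0.6229735 , 0.09304912, 0.03407647]), [np.float64(0.0004742259949353909), np.float64(0.00047422599493519456)])
mid [0.62303786 0.10796102 0.03393778] yaw -0.0043158713291589134Traceback (most recent call last):
  File "<stdin>", line 10, in <module>
  File "h.py", line 40, in dark
    cs=cv2.findContours(k,cv2.RETR_EXTERNAL,cv2.CHAIN_APPROX_NONE)[0];c=max(cs,key=cv2.contourArea)
                                                                        ~~~^^^^^^^^^^^^^^^^^^^^^^^^
ValueError: max() iterable argument is empty
```

Call:
jog_arm --plan '[[[-2,-1,0],0.02],[[-3.5,-2,0],0.04],[[-4,-2.4,0],0.05],[[-4,-2.4,0],0.05],[[-3.5,-2.2,0],0.04],[[0,0,0],0],[[0,0,0],0],[[0,0,0],0]]'

```text
clock: 3.35
tcp_pos: [0.4325, -0.0853, 0.2643]
orientation: [1.986, 2.432, 0.002]
contact_force: [0.1, 0.3, 0.0]
grip_width: 0.0851
```

```bash
python3 - <<'E'
from h import *
o=get_obs();print(o['clock'],o['tcp_pos'],o['orientation'],o['joints'])
c=get_calibration('wrist')
f=grab_frame('wrist');np.savez("pics/w3.npz",f=f,**c);cv2.imwrite("pics/w3.png",f[:,:,::-1])
f2,c2=load('pics/w2.npz')
def S(f,col,roi):
    k=stripe(f,col,roi);ys,xs=np.nonzero(k);return cv2.minAreaRect(np.column_stack([xs,ys]).astype(np.float32))
r2=S(f2,'red',(40,330,150,380));r3=S(f,'red',(150,100,480,320));g3=S(f,'green',(150,100,480,330))
for r,cc in((r2,c2),(r3,c),(g3,c)):
    b=cv2.boxPoints(r);B=np.array([onz(cc,p,.05) for p in b]);e=[B[1]-B[0],B[2]-B[1]];e=max(e,key=np.linalg.norm)
    print(np.round(r[0],1),np.round(r[1],1),onz(cc,r[0],.05).round(4),'len',np.linalg.norm(e),'ang',np.arctan(e[1]/e[0]))
print(cross([ray(c2,r2[0]),ray(c,r3[0])]),cross([ray(c,r3[0]),ray(get_calibration('top'),(344.9,330.8))]))
E
```

```text
3.35 [ 0.43245966 -0.0853286   0.26432391] [1.98641095e+00 2.43237933e+00 1.58965067e-03] [-0.38613551  0.13676232  0.48467019  2.15873462 -0.08403611  0.86189813
  0.35053129]
[ 94.4 353.5] [13.  66.4] [ 0.4228 -0.0913  0.05  ] len 0.05533220780820079 ang 0.18629355455814567
[300. 232.] [14. 74.] [ 0.4226 -0.0917  0.05  ] len 0.0535169083379541 ang 0.20100919544108767
[301.5 299. ] [14. 71.] [ 0.4339 -0.1445  0.05  ] len 0.054353079534959006 ang 0.2006956731796698
(array([ 0.42255877, -0.09170893,  0.04953411]), [np.float64(0.00010969720208657002), np.float64(0.00010969720208659125)]) (array([ 0.42238021, -0.09059334,  0.05343867]), [np.float64(0.00013676711789840045), np.float64(0.0001367671178984219)])
```

View pics/w3.png

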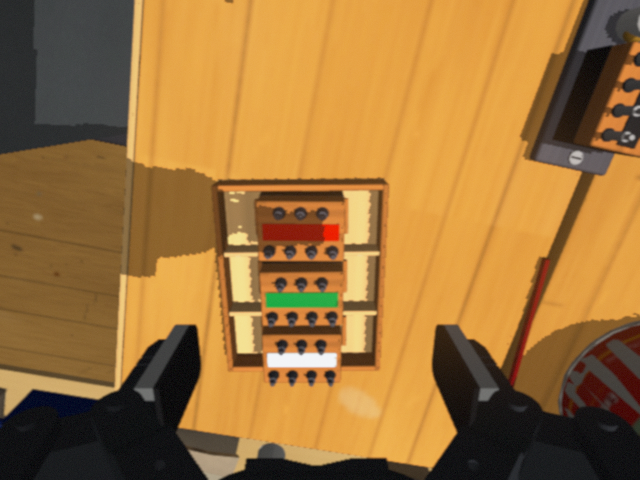

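The view is tray-aligned with red at (300,232), green (301,299) and white (301,360). Red is at (0.4226, -0.0917), top z about 0.050, angle 0.201, which matches the jaws. Descending to TCP z about 0.091.

Call:
jog_arm --plan '[[[-0.5,-0.3,-1.5],0],[[-0.49,-0.34,-3],0],[[0,0,-3.5],0],[[0,0,-3],0],[[0,0,-2.5],0],[[0,0,-2],0],[[0,0,-1],0],[[0,0,-0.8],0],[[0,0,0],0],[[0,0,0],0],[[0,0,0],0]]'

```text
clock: 4.5
tcp_pos: [0.4217, -0.093, 0.0916]
orientation: [1.989, 2.43, 0.002]
contact_force: [-0.0, 0.7, 0.4]
grip_width: 0.0852
```

Call:
jog_arm --plan '[[[0,0,0],0],[[0,0,0],0],[[0,0,0],0],[[0,0,0],0],[[0,0,0],0],[[0,0,0],0],[[0,0,0],0],[[0,0,0],0]]' --hand 5.8 --grip_force 80

```text
clock: 5.3
tcp_pos: [0.4216, -0.093, 0.0919]
orientation: [1.989, 2.43, 0.002]
contact_force: [-1.7, 0.4, 11.9]
grip_width: 0.0627
```

Call:
jog_arm --plan '[[[0,0,0.5],0],[[0,0,1.5],0],[[0,0,2.5],0],[[0,0,3],0],[[0,0,2.5],0],[[0,0,0],0],[[0,0,0],0]]'

```text
clock: 6.0
tcp_pos: [0.4211, -0.0927, 0.191]
orientation: [1.989, 2.431, 0.002]
contact_force: [-0.1, 0.0, -2.4]
grip_width: 0.0627
```

It holds (about -2 N of load). Carrying to the bare bench with the turn.

Call:
jog_arm --plan '[[[0.3,1,1],0.05],[[0.7,2,0],0.13],[[0.8,2,0],0.13],[[0.8,2,0],0.13],[[0.8,2,0],0.13],[[0.8,2,0],0.13],[[0.8,2,0],0.13],[[0.8,2,0],0.13],[[0.8,1.5,0],0.13],[[0.3,0.8,0],0.13],[[0,0,0],0.1],[[0,0,0],0.05]]'

```text
clock: 7.2
tcp_pos: [0.4896, 0.0811, 0.2001]
orientation: [0.008, -3.139, 0.001]
contact_force: [0.3, -0.2, -1.5]
grip_width: 0.0632
```

Call:
jog_arm --plan '[[[0,0,-2],0],[[0,0,-3],0],[[0,0,-3],0],[[0,0,-1.5],0],[[0,0,-0.7],0],[[0,0,0],0],[[0,0,0],0]]'

```text
clock: 7.9
tcp_pos: [0.4904, 0.0803, 0.0993]
orientation: [0.002, 3.141, 0.0]
contact_force: [0.5, -0.3, -1.1]
grip_width: 0.0629
```

```bash
python3 - <<'E'
from h import *
o=get_obs();print(o['clock'],o['tcp_pos'],o['orientation'],o['joints'],o['contact_force'],o['moment'])
c=get_calibration('side')
f=grab_frame('side');cv2.imwrite("pics/s4.png",cv2.resize(f[140:360,150:400,::-1],None,fx=2.4,fy=2.4))
E
```

```text
7.9 [0.49038919 0.08028277 0.09927289] [1.82882861e-03 3.14133820e+00 2.97314820e-04] [-0.36499185  0.49816757  0.09492437  2.1300782  -0.09201898  0.51676083
  1.36812965] [ 0.51188934 -0.29125887 -1.13032925] [-0.01975642  0.00624774  0.00135726]
```

View pics/s4.png

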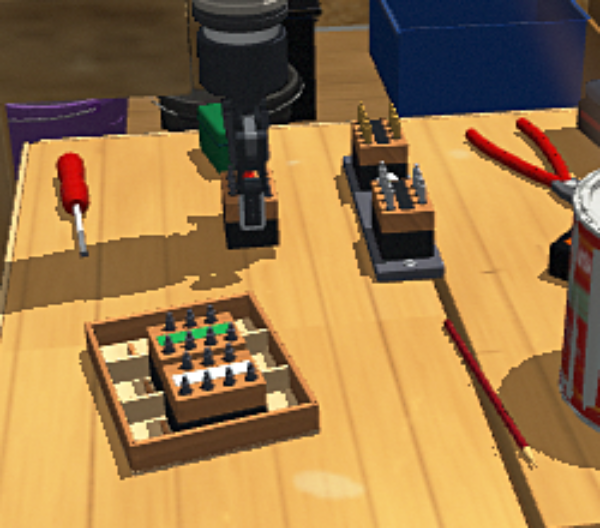

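The side view shows red held upright just above the bench, with green and white undisturbed. Lowering to contact.

Call:
jog_arm --plan '[[[0,0,-0.6],0],[[0,0,-0.3],0],[[0,0,-0.15],0],[[0,0,-0.1],0],[[0,0,0],0],[[0,0,0],0]]'

```text
clock: 8.55
tcp_pos: [0.4901, 0.08, 0.088]
orientation: [-0.003, -3.142, -0.0]
contact_force: [-3.2, 0.2, 6.6]
grip_width: 0.0628
```

Call:
jog_arm --plan '[[[0,0,0],0],[[0,0,0],0],[[0,0,0],0],[[0,0,0],0],[[0,0,0],0],[[0,0,1],0],[[0,0,3],0],[[0,0,4],0],[[0,0,4],0],[[0,0,3],-0.1],[[0,0,2.5],-0.14],[[0,0,0],-0.14]]' --hand 8.54

```text
clock: 9.75
tcp_pos: [0.4918, 0.0802, 0.2668]
orientation: [0.604, 3.077, 0.006]
contact_force: [0.1, -0.2, 0.0]
grip_width: 0.0852
```

Call:
jog_arm --plan '[[[0,0,0],-0.14],[[0,0,0],-0.14],[[0,0,0],-0.14],[[0,0,0],-0.14],[[0,0,0],-0.14],[[0,0,0],-0.14],[[0,0,0],-0.14],[[0,0,0],-0.14],[[0,0,0],-0.07],[[0,0,0],0],[[0,0,0],0]]'

```text
clock: 10.85
tcp_pos: [0.49, 0.08, 0.2628]
orientation: [-2.22, -2.223, -0.001]
contact_force: [-0.1, -0.6, -0.2]
grip_width: 0.0855
```

```bash
python3 - <<'E'
from h import *
o=get_obs();print(o['clock'],o['tcp_pos'],o['orientation'])
c=get_calibration('wrist')
f=grab_frame('wrist');np.savez("pics/w5.npz",f=f,**c);cv2.imwrite("pics/w5.png",f[:,:,::-1])
k=stripe(f,'red',(200,100,460,350));print(blobs(k))
ys,xs=np.nonzero(k);r=cv2.minAreaRect(np.column_stack([xs,ys]).astype(np.float32))
B=np.array([onz(c,p,.046) for p in cv2.boxPoints(r)]);e=max([B[1]-B[0],B[2]-B[1]],key=np.linalg.norm)
print(r,onz(c,r[0],.046),np.linalg.norm(e),'yaw',np.arctan(-e[0]/e[1]))
E
```

```text
10.85 [0.48999361 0.0800495  0.26280108] [-2.22015480e+00 -2.22263252e+00 -7.34130155e-04]
[(150, [314.8, 219.0], [309, 207, 15, 23])]
((315.8286437988281, 226.43344116210938), (65.00699615478516, 14.677063941955566), 88.85424041748047) [0.49012622 0.07947634 0.046     ] 0.049518933611754606 yaw 0.026330816800340082
```

View pics/w5.png

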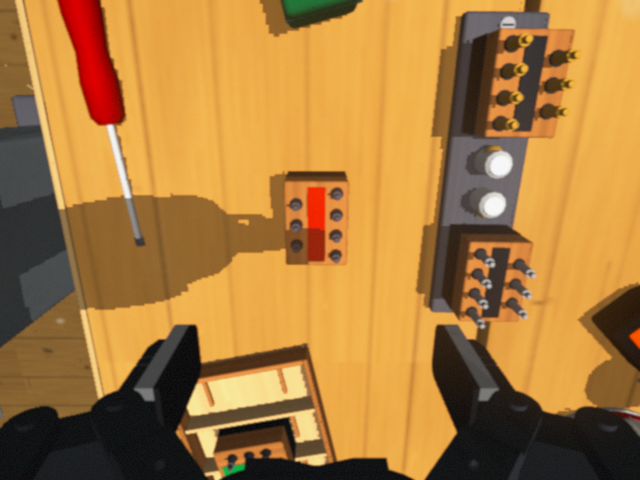

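Red stands on the bench, stripe about (307–325, 187–261), partly in shadow. The studs are at (497,165) and (492,205). I'll re-measure red with a looser mask.

```bash
python3 - <<'E'
from h import *
f,c=load('pics/w5.npz')
h=cv2.cvtColor(f,cv2.COLOR_RGB2HSV).astype(int)
k=(((h[...,0]<4)|(h[...,0]>174))&(h[...,1]>200)&(h[...,2]>60)).astype(np.uint8)*255
M=np.zeros_like(k);M[175:275,280:350]=k[175:275,280:350]
k=cv2.morphologyEx(M,cv2.MORPH_OPEN,np.ones((5,5)));print(blobs(k))
ys,xs=np.nonzero(k);r=cv2.minAreaRect(np.column_stack([xs,ys]).astype(np.float32))
B=np.array([onz(c,p,.046) for p in cv2.boxPoints(r)]);e=max([B[1]-B[0],B[2]-B[1]],key=np.linalg.norm)
print(r,onz(c,r[0],.046),np.linalg.norm(e),'yaw',np.arctan(-e[0]/e[1]))
# column centre at each row: yaw of stripe
rows=np.unique(ys)[3:-3];m=[onz(c,(xs[ys==v].mean(),v),.046)[:2] for v in rows];m=np.array(m);p=np.polyfit(m[:,1],m[:,0],1);print('yaw fit',-p[0],len(rows))
for s in studs(f,(475,140,520,225),150):print(np.round(s,1),onz(c,s[:2],.036).round(4))
E
```

```text
[]
((0.0, 0.0), (0.0, 0.0), 0.0) [0.29555294 0.22443945 0.046     ] 0.0 yaw nan<stdin>:9: RuntimeWarning: invalid value encountered in scalar divide
Traceback (most recent call last):
IndexError: too many indices for array: array is 1-dimensional, but 2 were indexed
```

```bash
python3 - <<'E'
from h import *
f,c=load('pics/w5.npz')
h=cv2.cvtColor(f,cv2.COLOR_RGB2HSV).astype(int)
for p in((316,195),(316,210),(316,230),(316,250),(332,205),(332,225)):print(p,f[p[1],p[0]],h[p[1],p[0]])
r_,g_,b_=[f[...,i].astype(int) for i in range(3)]
k=((r_>70)&(g_<0.28*r_)).astype(np.uint8)*255
M=np.zeros_like(k);M[175:275,280:350]=k[175:275,280:350]
k=cv2.morphologyEx(M,cv2.MORPH_OPEN,np.ones((5,5)));print(blobs(k))
ys,xs=np.nonzero(k)
if len(xs):
    r=cv2.minAreaRect(np.column_stack([xs,ys]).astype(np.float32))
    print(r,onz(c,r[0],.046))
    rows=np.unique(ys)[3:-3];m=np.array([onz(c,(xs[ys==v].mean(),v),.046)[:2] for v in rows]);p=np.polyfit(m[:,1],m[:,0],1);print('yaw fit',-p[0],len(rows))
for s in studs(f,(475,140,520,225),150):print(np.round(s,1),onz(c,s[:2],.036).round(4))
E
```

```text
(316, 195) [244  41   2] [  5 253 244]
(316, 210) [243  41   0] [  5 255 243]
(316, 230) [151  36  10] [  6 238 151]
(316, 250) [150  36  14] [  5 231 150]
(332, 205) [231 146  68] [ 14 180 231]
(332, 225) [230 146  67] [ 15 181 230]
[(1089, [315.6, 222.2], [308, 188, 17, 72])]
((316.0, 223.5), (71.0, 16.0), 90.0) [0.49024811 0.08170435 0.046     ]
yaw fit 0.0004066580187770173 66
[492.9 204.8  13.9 502. ] [0.6216 0.0934 0.036 ]
[498.5 164.   14.7 557.5] [0.6214 0.1235 0.036 ]
```

Call:
jog_arm --plan '[[[0,0,-2],0],[[0,0,-4],0],[[0,0,-4],0],[[0,0,-3],0],[[0,0,-2],0],[[0,0,-1.3],0],[[0,0,-1],0],[[0,0,0],0],[[0,0,0],0]]'

```text
clock: 11.8
tcp_pos: [0.4906, 0.0801, 0.09]
orientation: [2.222, 2.22, 0.002]
contact_force: [0.6, -0.6, 0.2]
grip_width: 0.0857
```

Call:
jog_arm --plan '[[[0,0,0],0],[[0,0,0],0],[[0,0,0],0],[[0,0,0],0],[[0,0,0],0],[[0,0,0],0],[[0,0,0],0],[[0,0,0],0],[[0,0,0],0],[[0,0,0],0]]' --hand 4.0 --grip_force 90

```text
clock: 12.8
tcp_pos: [0.4906, 0.0802, 0.0903]
orientation: [2.222, 2.22, 0.002]
contact_force: [-1.0, -0.3, 6.9]
grip_width: 0.0447
```

Call:
jog_arm --plan '[[[0,0,1],0],[[0,0,2],0],[[0,0,3],0],[[0,0,3],0],[[0,0,2],0],[[0,0,0],0],[[0,0,0],0],[[0,0,0],0]]'

```text
clock: 13.6
tcp_pos: [0.4893, 0.08, 0.1985]
orientation: [-2.222, -2.22, 0.003]
contact_force: [0.1, 0.1, -1.3]
grip_width: 0.0442
```

```bash
cat >> h.py <<'E'
def redmask(f,roi):
    r_,g_=[f[...,i].astype(int) for i in range(2)];x0,y0,x1,y1=roi
    k=((r_>50)&(g_<0.28*r_)).astype(np.uint8)*255
    M=np.zeros_like(k);M[y0:y1,x0:x1]=k[y0:y1,x0:x1]
    return cv2.morphologyEx(M,cv2.MORPH_OPEN,np.ones((5,5)))
E
python3 - <<'E'
from h import *
o=get_obs();print(o['clock'],o['tcp_pos'],o['orientation'],o['contact_force'],o['moment'],o['grip_width'])
c=get_calibration('wrist')
f=grab_frame('wrist');np.savez("pics/w6.npz",f=f,**c);cv2.imwrite("pics/w6.png",f[:,:,::-1])
k=redmask(f,(200,150,440,470));print(blobs(k))
z=o['tcp_pos'][2]-.089+.046
ys,xs=np.nonzero(k);r=cv2.minAreaRect(np.column_stack([xs,ys]).astype(np.float32));print(r,z,onz(c,r[0],z)-o['tcp_pos'])
E
```

```text
13.6 [0.48929681 0.07995026 0.19852684] [-2.22173204 -2.2198955   0.00252903] [ 0.12074413  0.13784239 -1.2795232 ] [-0.01591318  0.00267443 -0.00300601] 0.04419081414287865
[(5388, [315.8, 365.6], [296, 296, 40, 144])]
((315.5, 367.5), (143.0, 39.0), 90.0) 0.1555268381746041 [-4.30510303e-05  3.01203066e-03 -4.30000000e-02]
```

View pics/w6.png

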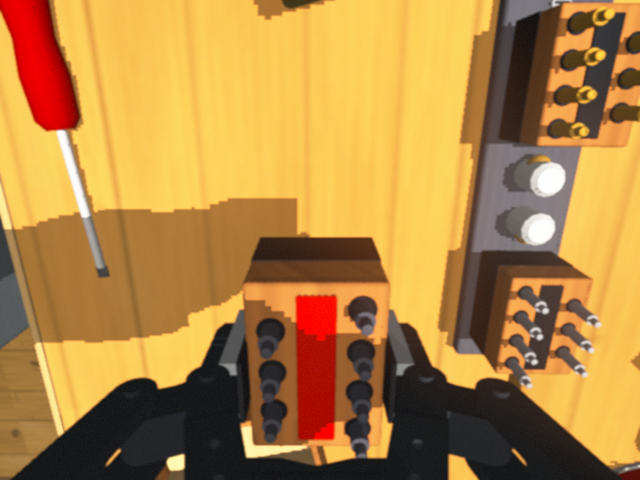

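```bash
python3 - <<'E'
from h import *
for n,zt,roi,t in(('w5',.046,(280,175,350,275),(.49,.0800)),('w6',.1555,(200,150,440,470),(.4893,.07995))):
    f,c=load(f'pics/{n}.npz');k=redmask(f,roi);ys,xs=np.nonzero(k)
    a,b=[onz(c,(xs[abs(ys-v)<6].mean(),v),zt) for v in(ys.min()-.5,ys.max()+.5)]
    print(n,((a+b)/2)[:2].round(4),'off',((a+b)/2)[:2]-t,'len',a[1]-b[1],'yaw',np.arctan((b-a)[0]/(a-b)[1]))
for n,roi in(('w1',(295,186,345,256)),('w2',(320,45,375,140)),('w5',(475,140,520,225)),('w6',(505,150,575,255))):
    f,c=load(f'pics/{n}.npz');P=[]
    for t in (150,200,230):
        P=[]
        for s in sorted(studs(f,roi,t),key=lambda s:s[1]):P.append(onz(c,s[:2],.036)[:2])
        print(n,t,np.round(P,4).tolist(),np.mean(P,0).round(4))
E
```

```text
w5 [0.49   0.0809] off [3.35269678e-05 8.95663565e-04] len 0.05459747524488871 yaw -0.004376993295051034
w6 [0.4893 0.0811] off [-2.53455275e-05  1.11693441e-03] len 0.055666209579722056 yaw -0.0018373442219456171
w1 150 [[0.6229, 0.1238], [0.6243, 0.0941]] [0.6236 0.1089]
w1 200 [[0.6234, 0.1239], [0.6255, 0.0938]] [0.6244 0.1089]
w1 230 [[0.6229, 0.1228], [0.6255, 0.0929]] [0.6242 0.1079]
w2 150 [[0.6229, 0.1227], [0.6221, 0.0931]] [0.6225 0.1079]
w2 200 [[0.6233, 0.1232], [0.6231, 0.0933]] [0.6232 0.1083]
w2 230 [[0.6228, 0.123], [0.6226, 0.0931]] [0.6227 0.1081]
w5 150 [[0.6214, 0.1235], [0.6216, 0.0934]] [0.6215 0.1085]
w5 200 [[0.6227, 0.1237], [0.6228, 0.0937]] [0.6228 0.1087]
w5 230 [[0.6229, 0.1231], [0.6227, 0.0928]] [0.6228 0.108 ]
w6 150 [[0.621, 0.1235], [0.6211, 0.0937]] [0.621  0.1086]
w6 200 [[0.6213, 0.1235], [0.6211, 0.0936]] [0.6212 0.1085]
w6 230 [[0.6224, 0.1239], [0.6223, 0.0941]] [0.6223 0.109 ]
```

Camera bias against the TCP is about +1 mm in y, so the gap in TCP terms is (0.6227, 0.1073). Moving over it.

Call:
jog_arm --plan '[[[1.5,0.3,0],0],[[3,0.6,0],0],[[3.5,0.7,0],0],[[3,0.6,0],0],[[1.7,0.4,0],0],[[0.6,0.1,0],0],[[0,0,0],0],[[0,0,0],0],[[0,0,0],0],[[0,0,0],0]]'

```text
clock: 14.65
tcp_pos: [0.6224, 0.1068, 0.1995]
orientation: [-2.222, -2.22, 0.0]
contact_force: [-1.1, -0.2, -1.2]
grip_width: 0.0447
```

Call:
jog_arm --plan '[[[0,0,-1],0],[[0,0,-2],0],[[0,0,-2],0],[[0,0,-1],0],[[0,0,0],0],[[0,0,0],0],[[0,0,0],0]]'

```text
clock: 15.35
tcp_pos: [0.6238, 0.107, 0.1404]
orientation: [2.222, 2.22, 0.002]
contact_force: [-0.2, 0.4, -2.4]
grip_width: 0.0447
```

```bash
python3 - <<'E'
from h import *
o=get_obs();print(o['clock'],o['tcp_pos'],o['orientation'],o['contact_force'],o['moment'],o['grip_width'])
c=get_calibration('wrist')
f=grab_frame('wrist');np.savez("pics/w7.npz",f=f,**c);cv2.imwrite("pics/w7.png",f[:,:,::-1])
s=grab_frame('side');cv2.imwrite("pics/s7.png",cv2.resize(s[160:280,250:400,::-1],None,fx=3,fy=3))
cv2.imwrite("pics/m7.png",np.hstack([cv2.resize(f[:,:,::-1],(440,330)),cv2.resize(s[170:270,270:380,::-1],(363,330))])[:, :800])
E
```

```text
15.35 [0.62376404 0.10701224 0.14037095] [2.22206761 2.21950285 0.00234266] [-0.18364968  0.42854958 -2.370958  ] [-0.00960757 -0.01111001 -0.02211867] 0.04472687230171434
```

View pics/m7.png

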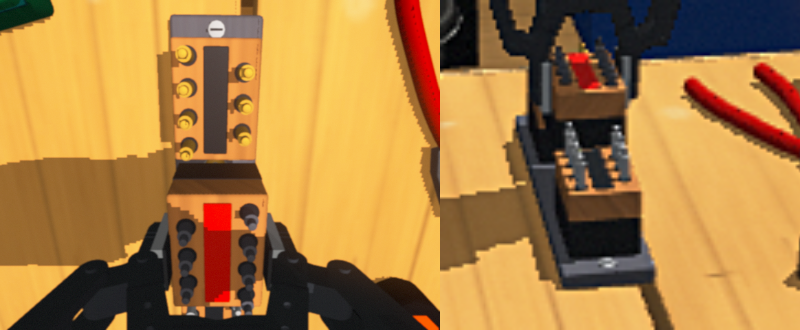

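The left half (wrist) shows the red stripe (x about 218) in line with the +y neighbour's stripe (about 216). The right half (side) shows the holder upright over the gap. Nudging -0.5 mm in x and lowering onto the studs.

Call:
jog_arm --plan '[[[-0.05,0,-0.5],0],[[0,0,-0.5],0],[[0,0,-0.5],0],[[0,0,0],0],[[0,0,0],0]]'

```text
clock: 15.95
tcp_pos: [0.6225, 0.1069, 0.1241]
orientation: [-2.222, -2.22, 0.001]
contact_force: [0.7, -0.5, -0.5]
grip_width: 0.0446
```

Call:
jog_arm --plan '[[[0,0,-0.2],0],[[0,0,-0.2],0],[[0,0,-0.2],0],[[0,0,0],0],[[0,0,0],0]]'

```text
clock: 16.45
tcp_pos: [0.6226, 0.107, 0.1183]
orientation: [-2.223, -2.22, 0.0]
contact_force: [-0.6, 0.1, -1.6]
grip_width: 0.0447
```

The studs have entered the sockets with no resistance. Continuing to the balls and pressing.

Call:
jog_arm --plan '[[[0,0,-0.2],0],[[0,0,-0.2],0],[[0,0,-0.2],0],[[0,0,-0.2],0],[[0,0,0],0]]'

```text
clock: 16.95
tcp_pos: [0.6231, 0.107, 0.1114]
orientation: [2.223, 2.22, 0.002]
contact_force: [-1.2, 0.7, 4.5]
grip_width: 0.0445
```

Call:
jog_arm --plan '[[[0,0,-0.2],0],[[0,0,-0.2],0],[[0,0,-0.2],0],[[0,0,-0.2],0],[[0,0,0],0],[[0,0,0],0]]'

```text
clock: 17.55
tcp_pos: [0.6224, 0.107, 0.1024]
orientation: [-2.222, -2.22, 0.001]
contact_force: [-2.3, 0.2, 3.0]
grip_width: 0.0446
```

Call:
jog_arm --plan '[[[0,0,-0.15],0],[[0,0,-0.15],0],[[0,0,-0.1],0],[[0,0,0],0],[[0,0,0],0]]'

```text
clock: 18.05
tcp_pos: [0.6225, 0.1069, 0.1023]
orientation: [-2.222, -2.219, -0.001]
contact_force: [-15.8, -1.0, 36.5]
grip_width: 0.0445
```

There is a hard stop at TCP z 0.1023, exactly the home height, under 36 N. Relieving the press, releasing and withdrawing.

Call:
jog_arm --plan '[[[0,0,0.2],0],[[0,0,0.2],0],[[0,0,0],0]]'

```text
clock: 18.35
tcp_pos: [0.6228, 0.107, 0.1024]
orientation: [2.222, 2.22, 0.001]
contact_force: [-1.5, 0.5, 5.7]
grip_width: 0.0447
```

Call:
jog_arm --plan '[[[0,0,0],0],[[0,0,0],0],[[0,0,0],0],[[0,0,0],0],[[0,0,0],0],[[0,0,0],0],[[0,0,0],0],[[0,0,1],0],[[0,0,2],0],[[0,0,3],0],[[0,0,4],0],[[0,0,4],0]]' --hand 8.54

```text
clock: 19.55
tcp_pos: [0.6223, 0.1068, 0.2443]
orientation: [-2.223, -2.22, 0.0]
contact_force: [0.5, -0.1, 0.1]
grip_width: 0.0854
```

Call:
jog_arm --plan '[[[0,0,2],0],[[0,0,0],0],[[0,0,0],0],[[0,0,0],0]]'

```text
clock: 19.95
tcp_pos: [0.6218, 0.107, 0.2613]
orientation: [-2.222, -2.22, 0.003]
contact_force: [0.0, -0.5, 0.2]
grip_width: 0.0856
```

```bash
python3 - <<'E'
from h import *
o=get_obs();print(o['clock'],o['tcp_pos'],o['contact_force'],o['grip_width'])
c=get_calibration('wrist')
f=grab_frame('wrist');s=grab_frame('side')
k=redmask(f,(250,120,400,350));ys,xs=np.nonzero(k);print(blobs(k))
a,b=[onz(c,(xs[abs(ys-v)<6].mean(),v),.058) for v in(ys.min()-.5,ys.max()+.5)]
print(((a+b)/2).round(4),'len',a[1]-b[1],'yaw',np.arctan((b-a)[0]/(a-b)[1]))
ks=redmask(s,(290,180,350,260));ks2=cv2.minAreaRect(cv2.findNonZero(stripe(s,'red',(290,180,345,230)))) if stripe(s,'red',(290,180,345,230)).any() else None
print(ks2, cross([ray(c,(xs.mean(),ys.mean())),ray(get_calibration('side'),ks2[0])]) if ks2 else '')
cv2.imwrite("pics/m8.png",np.hstack([cv2.resize(f[:,:,::-1],(440,330)),cv2.resize(s[170:270,270:380,::-1],(360,330))]))
E
```

```text
19.95 [0.62183051 0.10699171 0.26134507] [ 0.00531876 -0.49240449  0.23634589] 0.0856466168266276
[(1235, [317.7, 228.4], [310, 192, 17, 75])]
[0.6228 0.1076 0.058 ] len 0.054715691343991416 yaw -0.006585301950170724
((312.4999694824219, 207.0), (12.627283096313477, 5.0137739181518555), 68.19859313964844) (array([0.62321417, 0.10787309, 0.05499505]), [np.float64(0.00038112960023701007), np.float64(0.0003811296002371398)])
```

View pics/m8.png

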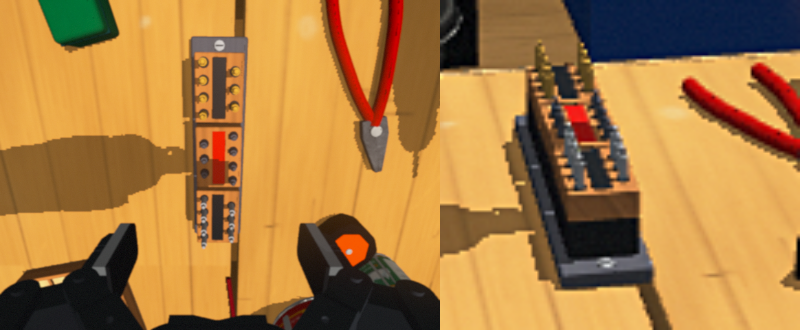

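Both halves show red seated in line and level with its neighbours, with the gripper clear. Handing in.

```bash
python3 -c "
from bench import *
print(hand_in())"
```

```text
the job is handed in; nothing more can be done
None
```

The red-striped holder is pressed fully home on the two studs in the gap, standing by itself, and the job is handed in at about 20 s on the robot's clock. I gripped it by its ends to lift it out of the tray. Then I stood it on the bare bench, regripped it by its long faces and pressed it down.

- **Seating:** it came to a hard stop at TCP z 0.1023, the height worked out for home, with 36 N measured in the confirming push. No clear snap peak showed between force readings, so I judge it seated from the height, the hard stop and the final picture.
- **Position:** the last wrist view put the stripe centre at (0.6228, 0.1076), against a gap measured at about (0.6227, 0.108). That is within about 1 mm, with yaw about -0.007 rad.
- **Height check:** crossing the wrist and side views put the stripe at z 0.055 instead of 0.058. The side view saw only part of the stripe, so I trust the hard stop more. The pictures show it level with its neighbours.
- **Other objects:** green and white looked in place in the side view after red was lifted out. I did not re-measure them, the tape measure or the bit case at the end, and no unexpected contact forces showed in the readings.

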